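# Torque-check the manifold clamps and flag the loose one

## Task

One of the four strap clamps holding the manifold on the fixture table has worked loose and you cannot see which: try their wing grips by turning them clockwise, and turn the loose one clockwise until it seats, never backing any of them off. Then pick up the steel hold marker and leave it standing upright on the fixture table right beside the loose clamp's grip, nearer to it than to any other clamp. Do not push or tip the tin, the case, the V-block or the wrench.

Things in the scene. Friction and masses are not known exactly. Their poses are not given: they have to be found in the camera images.
- table_top (a point): Raised aluminium T-slot fixture table, 280 mm (its x, across) by 578 mm (its y, along the slots), flat top 70 mm above the bench. The point is the centre of its top surface; x points away from the robot, z up. Three 10 mm wide slots run along y at x = -80, 0 and +80 mm.
- manifold (a point): Aluminium valve manifold, fixed on the middle of the fixture table and aligned with it. The point is at the centre of its underside, on the table top. A ledge 110 (x) by 400 mm (y), 16 mm thick, carries a body 44 by 380 mm up to 52 mm above the table top and six brass fittings in a row, up to 74 mm.
- strap1: The front right strap clamp: a steel strap 36 mm wide (its y) with heel block, reaching from 50 mm behind its stud (-x) to 38 mm ahead (+x, towards the manifold), 28 mm tall above the table top, plus the stud and wing grip. Fixed. Origin on the stud axis at bench height, 70 mm below the table top; z up.
- strap2: The front left strap clamp: a steel strap 36 mm wide (its y) with heel block, reaching from 50 mm behind its stud (-x) to 38 mm ahead (+x, towards the manifold), 28 mm tall above the table top, plus the stud and wing grip. Fixed. Origin on the stud axis at bench height, 70 mm below the table top; z up.
- strap3: The rear left strap clamp: a steel strap 36 mm wide (its y) with heel block, reaching from 50 mm behind its stud (-x) to 38 mm ahead (+x, towards the manifold), 28 mm tall above the table top, plus the stud and wing grip. Fixed. Origin on the stud axis at bench height, 70 mm below the table top; z up.
- strap4: The rear right strap clamp: a steel strap 36 mm wide (its y) with heel block, reaching from 50 mm behind its stud (-x) to 38 mm ahead (+x, towards the manifold), 28 mm tall above the table top, plus the stud and wing grip. Fixed. Origin on the stud axis at bench height, 70 mm below the table top; z up.
- knob1 (a point): Black wing grip of the front right clamp: a bar 84 mm long (x axis), 14 mm wide (y), 26 mm tall, on a 13 mm round neck whose 28 mm wide collar ends 38 mm above the table top. Turns on the upright stud through its middle. The point is the middle of the bar, on the stud axis, 65 mm above the table top. The bar may start at any angle.
- clamp1 (a joint): Turn of the front right clamp's wing grip, rad: 0 at the start, growing clockwise seen from above. A tight one gives less than 0.1 rad at a hand's effort (1 N m); the loose one breaks away at about 0.08 N m, turns freely and seats at a stop at 0.9 (it can be backed off to -0.6). It stays where it is left.
- knob2 (a point): Black wing grip of the front left clamp: a bar 84 mm long (x axis), 14 mm wide (y), 26 mm tall, on a 13 mm round neck whose 28 mm wide collar ends 38 mm above the table top. Turns on the upright stud through its middle. The point is the middle of the bar, on the stud axis, 65 mm above the table top. The bar may start at any angle.
- clamp2 (a joint): Turn of the front left clamp's wing grip, rad: 0 at the start, growing clockwise seen from above. A tight one gives less than 0.1 rad at a hand's effort (1 N m); the loose one breaks away at about 0.08 N m, turns freely and seats at a stop at 0.9 (it can be backed off to -0.6). It stays where it is left.
- knob3 (a point): Black wing grip of the rear left clamp: a bar 84 mm long (x axis), 14 mm wide (y), 26 mm tall, on a 13 mm round neck whose 28 mm wide collar ends 38 mm above the table top. Turns on the upright stud through its middle. The point is the middle of the bar, on the stud axis, 65 mm above the table top. The bar may start at any angle.
- clamp3 (a joint): Turn of the rear left clamp's wing grip, rad: 0 at the start, growing clockwise seen from above. A tight one gives less than 0.1 rad at a hand's effort (1 N m); the loose one breaks away at about 0.08 N m, turns freely and seats at a stop at 0.9 (it can be backed off to -0.6). It stays where it is left.
- knob4 (a point): Black wing grip of the rear right clamp: a bar 84 mm long (x axis), 14 mm wide (y), 26 mm tall, on a 13 mm round neck whose 28 mm wide collar ends 38 mm above the table top. Turns on the upright stud through its middle. The point is the middle of the bar, on the stud axis, 65 mm above the table top. The bar may start at any angle.
- clamp4 (a joint): Turn of the rear right clamp's wing grip, rad: 0 at the start, growing clockwise seen from above. A tight one gives less than 0.1 rad at a hand's effort (1 N m); the loose one breaks away at about 0.08 N m, turns freely and seats at a stop at 0.9 (it can be backed off to -0.6). It stays where it is left.
- marker_mid (a point): The hold marker: a free-standing folded sheet-steel tent, 60 mm long (its x axis, along the ridge), 95 mm tall, feet 46 mm apart (y), 80 to 170 g, with an upright tab along the ridge 12 mm thick, 60 mm long, from 65 to 95 mm above its feet, to pick it up by. The point is on its middle, 47.5 mm above its feet. Starts standing on the bench to the left or right of the fixture table.
- tin: Bystander: upright round tin, 54 mm diameter, 100 mm tall, on the bench; origin at the centre of its underside.
- case: Bystander: grey plastic case 70 x 50 x 40 mm tall, on the bench; origin at the centre of its underside.
- vblock: Bystander: steel V-block 60 x 50 x 50 mm tall, on the bench; origin at the centre of its underside.
- wrench: Bystander: double open-ended steel wrench lying on the fixture table between the two front clamps, 120 mm long (its x axis), 24 mm wide, 8 mm thick; origin at the centre of its underside.
Things that resemble listed ones, but are neither listed nor needed, are in the scene too. What is shaped like the part that bears marker_mid but blue or orange is not meant.

How it is judged:
By the outcome, as a careful person would: the job done as asked, in the order asked, and still so for the second after the job is handed in, with the robot touching nothing.
It also fails if it takes over 72 s, if anything falls off the work surface, if the arm or the gripper's body presses on something with over 40 N, if the wrist force passes 120 N, or if a joint passes its speed limit or range.

## Robot

A 6-joint arm with a two-finger parallel gripper is mounted at the origin on the work surface. World frame = base frame: x ahead of the robot, y to its left, z up, the work surface at z = 0. Lengths are in m, angles in rad, forces in N, time in s.
With the tool pointing down it reaches from about 0.225 to 0.875 m from the base axis. Payload 3.4 kg.
Tool frame: the origin (TCP) lies where the fingers leave the gripper's body, on its centre line; the fingertips stand 73 mm ahead of it and the grasp point (between the pads) lies 54 mm ahead of it (manip.grip_point_offset is the distance from the TCP to the grasp point, in m); z points along the fingers, y is the line along which they close (so a half turn about z gives the same grasp; the last joint's range is limited). The gripper opens to 85 mm and grips with 20 to 120 N. Pads are 22 mm wide; open, the fingers measure 114 mm over their backs; the gripper's body (76 mm by 85 mm) begins 54 mm behind the grasp point. The pads swing forward as they close: fully open they stand 13 mm farther back than shut.
Start: joints at [1.225, 0.276, 1.505, -0, 1.361, -0.121], TCP at [0.128, 0.561, 0.304] pointing down, gripper open.
Joint ranges: [-2.89, 2.89], [-0.75, 2.08], [0.22, 2.7], [-1.18, 4.32], [0.11, 2.71], [-2.7, 2.7]. Speed limits (rad/s): [2.57, 2.57, 3.14, 3.14, 3.14, 3.14].

## Interface

Orientations are given as a unit quaternion [w, x, y, z].
In Python, from rig import sensors, cams, manip, spotter gives the robot as it stands.
- The arm moves only by the tool drive_tool, never from a script. Its argument "targets" is a list of rows, each a list of 4 numbers: the shift along the world's x, y, z in m, then the turn about the world's z in degrees. In form: [[dx, dy, dz, spin], ...]. A call has exactly 5 rows; each row shifts and turns the commanded pose from where the row before left it; what a row does not reach is not made up. A row lasts 1/8 s, in which the tool goes at most 62.5 mm and 10.7 degrees, less where a joint would pass 70% of its speed; a pose out of reach is approached as far as the arm can. A call is refused whole if a number of a shift passes 0.0625 or a number of a turn 10.7, either way. A call with a gripper value outside its range is refused whole. "jaw" is the finger opening in m, from 0 to 0.0854, set as the call begins (left out, the last holds). The fingers move at their own pace and stop on an object; "force" is the grip in N (left out, the last holds). Time passes only in rows, so rows that do not move let the fingers close, or fill a call up. It gives the time, the measured TCP pose, the force and the opening at its end, in the units of the state.
- sensors.get_state(): the state, without advancing time (a new reading comes with each control period).
- cams.get_image(name): name is "scene" or "top" or "wrist"; returns a dict with "color" (400x640x3 uint8, red, green, blue), "intrinsics" (3x3 intrinsics, pixels), "R" (3x3) and "t" (3): a world point X has camera coordinates R X + t. Camera axes: x right, y down, z forward; pixel columns grow to the right and rows downward; lengths in m; the calibration is good to about 2 mm. A picture is of the moment at which its call begins. There is no depth.
- manip.sign_off(): hands the job in, once; it reports no verdict.
Trained networks look in the newest picture that a camera, given by its name, has taken for a name from the list of things; names that differ only in an ending like _2 or _b are one class to them, and where a whole thing is asked for, a point or a joint stands for the part that bears it (a point fixed in the world has none). Each returns a list of dicts, best first, with "score" (0 to 1); they miss things now and then, are a little off and sometimes report something else, mostly with a low value. They report only what shows in the picture. A call takes as long as a camera call. They do not tell look-alikes from the thing itself.
- spotter.find_in(query, camera): "point" ([x, y, z] in m, in world coordinates, good to about 4 mm: the middle of the surface that is visible of it).
- spotter.landmark_of(query, camera): "point" ([x, y, z] in m, in world coordinates, good to about 4 mm: a listed point, or the origin of a listed thing).
The state is a dict: "clock": time; "qpos": joint angles; "qd": joint speeds; "effort": joint torques, N m; "position": TCP position; "ee_rot": TCP orientation; "contact_force": force on the tool from outside, world axes, zero at the start; "moment": the same for the moment, N m; "width": finger opening in m.
Only numpy, scipy, OpenCV 4.12 (cv2) and the standard library are available. Lean on these libraries where they do the work, as an engineer would, in place of code of your own. Each camera call takes 0.05 s, during which the arm holds its last target. There are 200 camera calls.

## Working session

There is one attempt and no reset: what is moved stays moved. The work goes in short steps, Python scripts to look and compute and a tool call to move; the robot and the scene stay as the last step left them, time stands still between calls to the robot, and variables do not carry over. Pictures are saved under pics/ and viewed, on a budget of 10 in all, crops included, one or two more only if the job needs it, and the job is handed in when it is done.

Besides the shell and the picture viewer there is one more tool, called as name([rows], argument=value, ...), one row to a line, values as JSON. drive_tool: Moves the arm, as the interface text tells. Its arguments: {"type":"object","properties":{"targets":{"type":"array","items":{"type":"array","items":{"type":"number"}}},"jaw":{"type":"number"},"force":{"type":"number"}},"required":["targets"]}

```bash
mkdir -p pics; cat > h.py <<'E'
from rig import sensors, cams, manip, spotter
import numpy as np, cv2
def snap(n,f):
    d=cams.get_image(n); cv2.imwrite('pics/'+f,d['color'][:,:,::-1]); return d
def proj(d,X):
    c=d['R']@np.array(X)+d['t']; p=d['intrinsics']@c; return p[:2]/p[2]
def ray(d,u,v,z):
    r=d['R'].T@np.linalg.solve(d['intrinsics'],[u,v,1.]); o=-d['R'].T@d['t']; return o+r*(z-o[2])/r[2]
E
python3 - <<'E'
from h import *
for n in('top','scene'):
    d=snap(n,n+'0.png')
    for q in['table_top','manifold','knob1','knob2','knob3','knob4','marker_mid','tin','case','vblock','wrench']:
        r=spotter.landmark_of(q,n)
        print(n,q,[(np.round(x['point'],3).tolist(),round(x['score'],2),proj(d,x['point']).astype(int).tolist()) for x in r[:5]])
s=sensors.get_state();print(s['clock'],s['position'],s['ee_rot'],s['width'])
E
```

```text
top table_top [([0.539, 0.026, 0.072], 0.57, [324, 185])]
top manifold [([0.54, 0.023, 0.071], 0.86, [325, 184])]
top knob1 [([0.631, 0.139, 0.135], 0.84, [282, 145]), ([0.608, -0.098, 0.136], 0.81, [371, 154]), ([0.466, 0.176, 0.134], 0.79, [266, 206]), ([0.452, -0.12, 0.137], 0.49, [381, 212])]
top knob2 [([0.631, 0.139, 0.135], 0.84, [282, 145]), ([0.608, -0.098, 0.136], 0.81, [371, 154]), ([0.466, 0.176, 0.134], 0.79, [266, 206]), ([0.452, -0.12, 0.137], 0.49, [381, 212])]
top knob3 [([0.631, 0.139, 0.135], 0.84, [282, 145]), ([0.608, -0.098, 0.136], 0.81, [371, 154]), ([0.466, 0.176, 0.134], 0.79, [266, 206]), ([0.452, -0.12, 0.137], 0.49, [381, 212])]
top knob4 [([0.631, 0.139, 0.135], 0.84, [282, 145]), ([0.608, -0.098, 0.136], 0.81, [371, 154]), ([0.466, 0.176, 0.134], 0.79, [266, 206]), ([0.452, -0.12, 0.137], 0.49, [381, 212])]
top marker_mid [([0.356, 0.49, 0.049], 0.98, [155, 251]), ([0.462, 0.51, 0.051], 0.95, [151, 212]), ([0.566, -0.419, -0.003], 0.68, [472, 182]), ([0.345, 0.377, 0.046], 0.67, [196, 255]), ([0.462, 0.409, 0.054], 0.56, [187, 212])]
top tin [([0.443, -
[... 1229 characters left out ...]
0.445, -0.402, 0.0], 0.43, [283, 117])]
scene marker_mid [([0.344, 0.378, 0.049], 0.96, [449, 285]), ([0.461, 0.406, 0.044], 0.73, [415, 317]), ([0.456, 0.5, 0.047], 0.68, [441, 351]), ([0.352, 0.49, 0.047], 0.64, [475, 326]), ([0.546, 0.025, 0.073], 0.58, [311, 206])]
scene tin [([0.445, -0.403, -0.001], 0.97, [283, 117])]
scene case [([0.567, -0.418, 0.002], 0.8, [247, 125]), ([0.443, -0.401, 0.004], 0.7, [283, 116])]
scene vblock [([0.555, 0.414, -0.002], 0.96, [381, 345]), ([0.625, 0.139, 0.133], 0.59, [301, 237])]
scene wrench [([0.449, 0.023, 0.069], 0.7, [342, 193])]
1.2 [0.12820664 0.56055617 0.30394466] [2.90295931e-05 1.12168363e-01 9.93689214e-01 5.19228117e-05] 0.0856739930735712
```

```bash
python3 - <<'E'
import cv2
a=cv2.imread('pics/top0.png')[100:290,110:510]; cv2.imwrite('pics/top0c.png',cv2.resize(a,None,fx=2,fy=2,interpolation=2))
b=cv2.imread('pics/scene0.png')[90:390,180:560]; cv2.imwrite('pics/scene0c.png',cv2.resize(b,None,fx=2,fy=2,interpolation=2))
E
```

```text
(no output)
```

View pics/top0c.png

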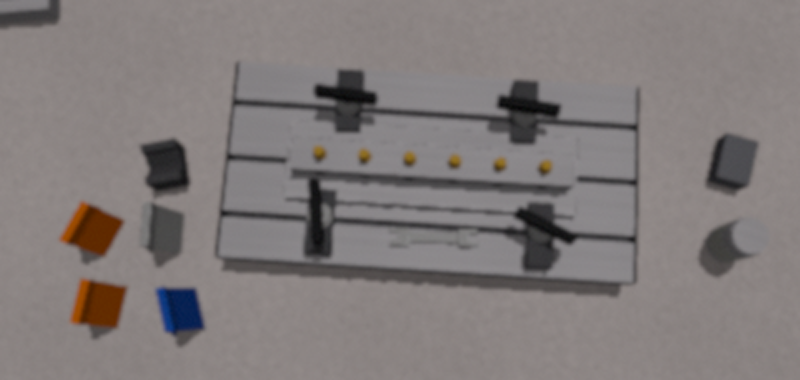

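View pics/scene0c.png

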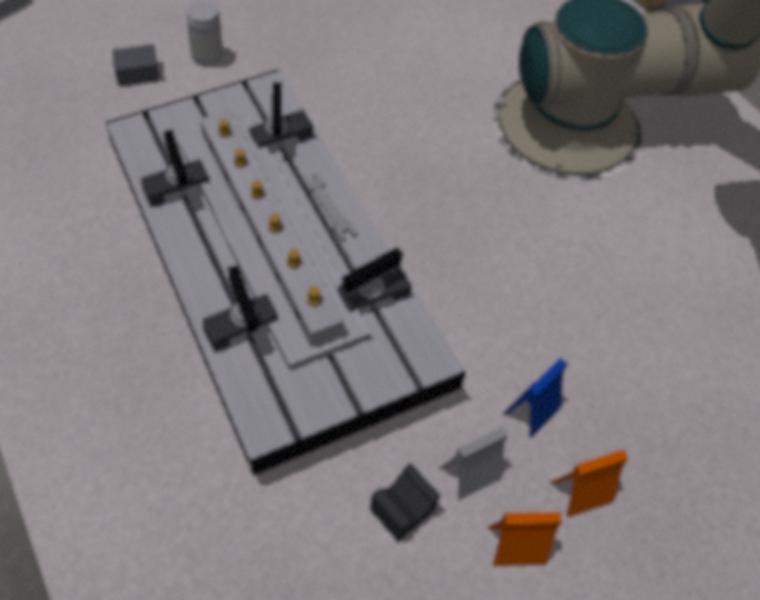

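The grey steel marker is at crop (162,228) in the top view, which is world (0.46, 0.41), between the V-block and the blue and orange decoys. Next I'll measure the bar angles, table yaw and marker ridge.

```bash
python3 - <<'E'
from h import *
d=cams.get_image('top'); img=d['color']
def rect(c,z,half,px=0.0005):
    n=int(2*half/px); src=[];dst=[]
    for a,b in((1,1),(1,-1),(-1,-1),(-1,1)):
        src.append(proj(d,[c[0]+a*half,c[1]+b*half,z])); dst.append([n/2-b*n/2,n/2-a*n/2])
    H=cv2.getPerspectiveTransform(np.float32(src),np.float32(dst)); return cv2.warpPerspective(img,H,(n,n),flags=2)
out=[]
for nm,c in dict(k1=(.452,-.12),k2=(.467,.176),k3=(.628,.14),k4=(.608,-.1)).items():
    p=rect(c,.148,.065); g=cv2.cvtColor(p,cv2.COLOR_RGB2GRAY); out.append(p)
    for th in(28,38):
        m=(g<th).astype(np.uint8); n,l,st,ce=cv2.connectedComponentsWithStats(m)
        i=1+np.argmax(st[1:,4]); pts=np.argwhere(l==i)[:,::-1].astype(np.float32)
        (x,y),(w,h),a=cv2.minAreaRect(pts); N=g.shape[0]
        dx=pts-pts.mean(0); v=np.linalg.svd(np.cov(dx.T))[0][:,0]; ang=np.degrees(np.arctan2(-v[0],-v[1]))%180
        print(nm,th,g.min(),'cen',round(c[0]-(y-N/2)*.0005,4),round(c[1]-(x-N/2)*.0005,4),'size',round(w*.5),round(h*.5),'ang',round(ang,1))
p=rect((.462,.407),.095,.065); out+= [p,p*0]
cv2.imwrite('pics/patch.png',np.vstack([np.hstack(out[:3]),np.hstack(out[3:])])[:,:,::-1])
E
```

```text
k1 28 12 cen 0.4497 -0.1216 size 77 14 ang 62.9
k1 38 12 cen 0.4498 -0.122 size 79 17 ang 62.8
k2 28 14 cen 0.4647 0.1718 size 87 13 ang 4.8
k2 38 14 cen 0.4617 0.1709 size 96 17 ang 4.5
k3 28 8 cen 0.6237 0.1379 size 76 17 ang 81.7
k3 38 8 cen 0.624 0.1378 size 78 20 ang 81.7
k4 28 6 cen 0.6092 -0.1038 size 75 17 ang 80.5
k4 38 6 cen 0.6093 -0.1036 size 76 20 ang 80.3
```

View pics/patch.png

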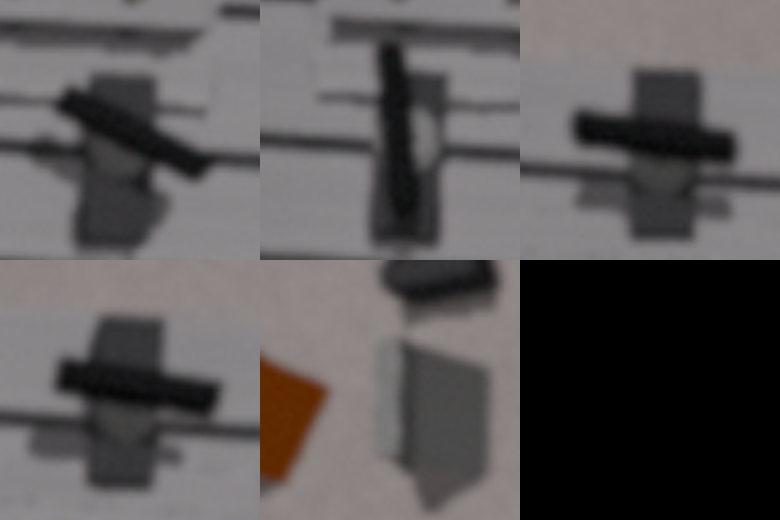

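drive_tool([
  [0.042, -0.048, 0, 4],
  [0.042, -0.048, 0, 4],
  [0.042, -0.048, 0, 4],
  [0.042, -0.048, 0, 4],
  [0.042, -0.048, 0, 0],
], jaw=0.05, force=40)

```text
clock: 1.88
position: [0.3351, 0.3239, 0.3042]
ee_rot: [0.001, -0.028, 1.0, 0.0]
contact_force: [0.7, 0.4, -0.2]
width: 0.0504
```

drive_tool([
  [0.042, -0.048, 0, 0],
  [0.042, -0.048, -0.01, 0],
  [0.044, -0.05, -0.02, 0],
  [0, 0, 0, 0],
  [0, 0, 0, 0],
])

```text
clock: 2.5
position: [0.4551, 0.187, 0.2762]
ee_rot: [-0.001, -0.027, 1.0, 0.0]
contact_force: [-0.1, 0.8, 0.8]
width: 0.05
```

```bash
python3 - <<'E'
from h import *
d=snap('wrist','w1.png'); s=sensors.get_state(); print(s['clock'],s['position'],s['qpos'],s['contact_force'],s['moment'])
for q in['knob2','strap2']:
  for f in(spotter.landmark_of,spotter.find_in):
    print(q,[(np.round(x['point'],4).tolist(),round(x['score'],2),proj(d,x['point']).astype(int).tolist()) for x in f(q,'wrist')[:3]])
E
```

```text
2.55 [0.45476743 0.18760079 0.27648343] [ 2.49197777e-01  1.69126931e-01  1.71992186e+00  8.95062040e-04
  1.25274704e+00 -1.37677895e+00] [ 0.22325369 -0.2038602   0.20382567] [-0.01131991 -0.01100657 -0.01474077]
knob2 [([0.471, 0.1774, 0.1335], 0.84, [307, 233])]
knob2 [([0.4657, 0.1766, 0.1443], 0.71, [306, 233]), ([0.6153, 0.1081, 0.1441], 0.68, [220, 387]), ([0.6122, -0.0728, 0.1269], 0.62, [27, 359])]
strap2 [([0.468, 0.1745, -0.0011], 0.97, [310, 185])]
strap2 [([0.452, 0.1768, 0.1095], 0.84, [309, 200]), ([0.6117, -0.0857, 0.0992], 0.83, [39, 336]), ([0.6056, 0.1416, 0.0974], 0.81, [268, 340])]
```

View pics/w1.png

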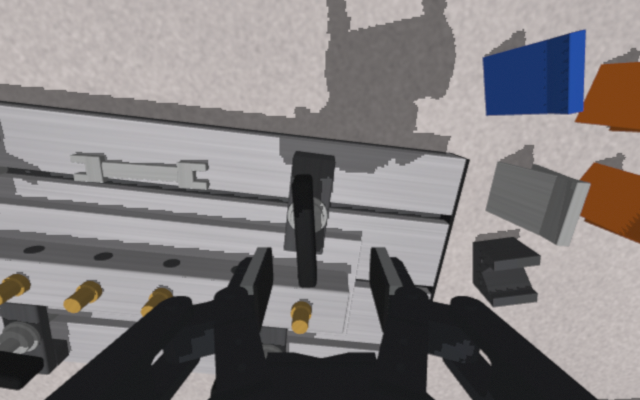

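The wrist view shows knob2's bar from (303,180) to (308,284), with the fingers either side of it below and the steel marker at (535,200).

```bash
cat >> h.py <<'E'
def bar(d,c,z=.148,half=.055,px=.0005,th=40,save=None):
    n=int(2*half/px); src=[];dst=[]
    for a,b in((1,1),(1,-1),(-1,-1),(-1,1)):
        src.append(proj(d,[c[0]+a*half,c[1]+b*half,z])); dst.append([n/2-b*n/2,n/2-a*n/2])
    H=cv2.getPerspectiveTransform(np.float32(src),np.float32(dst)); p=cv2.warpPerspective(d['color'],H,(n,n),flags=2)
    if save: cv2.imwrite('pics/'+save,cv2.resize(p,None,fx=2,fy=2)[:,:,::-1])
    g=cv2.cvtColor(p,cv2.COLOR_RGB2GRAY); m=(g<th).astype(np.uint8)
    k,l,st,ce=cv2.connectedComponentsWithStats(m); i=l[n//2-6:n//2+6,n//2-6:n//2+6]; i=np.bincount(i[i>0]).argmax() if (i>0).any() else 1
    pts=np.argwhere(l==i)[:,::-1].astype(np.float32); (x,y),(w,h),a=cv2.minAreaRect(pts)
    dx=pts-pts.mean(0); v=np.linalg.svd(np.cov(dx.T))[0][:,0]
    return np.round([c[0]-(y-n/2)*px,c[1]-(x-n/2)*px],4),round(np.degrees(np.arctan2(-v[0],-v[1]))%180,1),(round(w*px*1e3),round(h*px*1e3))
def yaw():
    from scipy.spatial.transform import Rotation as R
    s=sensors.get_state(); q=s['ee_rot']; y=R.from_quat([q[1],q[2],q[3],q[0]]).as_matrix()[:,1]
    return round(np.degrees(np.arctan2(y[1],y[0])),1)
E
python3 - <<'E'
from h import *
d=cams.get_image('wrist')
for th in(20,30,40): print(bar(d,(.467,.175),th=th,save='b2.png'))
print(yaw(), sensors.get_state()['position'])
for p in((303,178),(308,284)): print(ray(d,*p,.148))
E
```

```text
h.py:18: RuntimeWarning: Degrees of freedom <= 0 for slice
  dx=pts-pts.mean(0); v=np.linalg.svd(np.cov(dx.T))[0][:,0]
  c *= np.true_divide(1, fact)
  c *= np.true_divide(1, fact)
Traceback (most recent call last):
  File "h.py", line 18, in bar
    dx=pts-pts.mean(0); v=np.linalg.svd(np.cov(dx.T))[0][:,0]
                          ~~~~~~~~~~~~~^^^^^^^^^^^^^^
numpy.linalg.LinAlgError: SVD did not converge
```

View pics/b2.png

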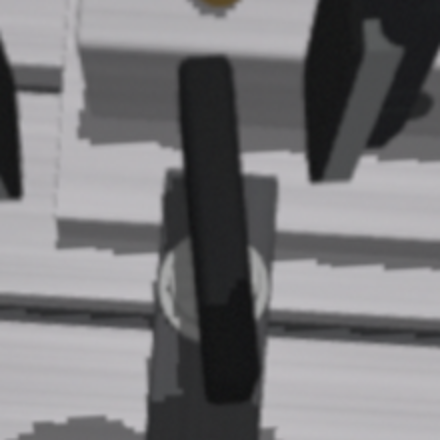

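Bar 2 is centred at about (0.465, 0.175) with an angle of 3.9° and a length of 85 mm, which matches the given size. I'll descend and grip it.

drive_tool([
  [0.005, -0.006, 0, 0],
  [0.005, -0.0065, 0, 0],
  [0, 0, -0.02, 0],
  [0, 0, -0.02, 0],
  [0, 0, 0, 0],
])

```text
clock: 3.42
position: [0.4648, 0.1738, 0.235]
ee_rot: [-0.002, -0.027, 1.0, -0.0]
contact_force: [-0.2, 0.5, 0.8]
width: 0.0499
```

drive_tool([
  [0, 0, -0.02, 0],
  [0, 0, -0.02, 0],
  [0, 0, -0.005, 0],
  [0, 0, 0, 0],
  [0, 0, 0, 0],
])

```text
clock: 4.05
position: [0.466, 0.1746, 0.1923]
ee_rot: [0.001, -0.027, 1.0, 0.0]
contact_force: [0.3, -1.3, 0.1]
width: 0.0502
```

drive_tool([
  [0, 0, 0, 0],
  [0, 0, 0, 0],
  [0, 0, 0, 0],
  [0, 0, 0, 0],
  [0, 0, 0, 0],
], jaw=0.0, force=40)

```text
clock: 4.68
position: [0.4656, 0.1753, 0.1918]
ee_rot: [0.001, -0.027, 1.0, 0.001]
contact_force: [-0.9, 6.0, 4.2]
width: 0.0138
```

drive_tool([
  [0, 0, 0, -2],
  [0, 0, 0, -2],
  [0, 0, 0, -2],
  [0, 0, 0, -2],
  [0, 0, 0, 0],
])

```text
clock: 5.3
position: [0.4656, 0.1752, 0.192]
ee_rot: [0.001, 0.04, 0.999, 0.0]
contact_force: [-0.8, 6.3, 5.6]
width: 0.0138
```

```bash
python3 - <<'E'
from h import *
s=sensors.get_state(); print(s['clock'],s['position'],yaw(),s['contact_force'],s['moment'],s['width'])
E
```

```text
5.3 [0.46563738 0.17520845 0.19197446] 85.4 [-0.80343382  6.26036833  5.58360608] [0.9395583  0.18172735 1.72465208] 0.013807377744673197
```

Knob2 is tight: 1.7 N m resisted a turn of about 8°. I'll release it and go on to knob3.

drive_tool([
  [0, 0, 0, 0],
  [0, 0, 0, 0],
  [0, 0, 0.03, 0],
  [0, 0, 0.03, 0],
  [0, 0, 0.03, 0],
], jaw=0.05)

```text
clock: 5.92
position: [0.4653, 0.1737, 0.2818]
ee_rot: [-0.0, 0.043, 0.999, -0.001]
contact_force: [-0.5, -0.2, -0.2]
width: 0.0502
```

drive_tool([
  [0.01, -0.005, 0, -10],
  [0.025, -0.005, 0, -10],
  [0.025, -0.005, 0, -10],
  [0.025, -0.005, 0, -10],
  [0.02, -0.005, 0, -10],
])

```text
clock: 6.55
position: [0.5713, 0.1485, 0.2807]
ee_rot: [0.0, 0.464, 0.886, -0.001]
contact_force: [-0.1, 0.3, 0.4]
width: 0.05
```

drive_tool([
  [0.02, -0.005, 0, -10],
  [0.015, -0.005, 0, -10],
  [0.01, 0, 0, -10],
  [0, 0, 0, -10],
  [0, 0, 0, -4],
])

```text
clock: 7.18
position: [0.6155, 0.1386, 0.2805]
ee_rot: [0.0, 0.761, 0.649, -0.001]
contact_force: [0.0, 0.3, 0.2]
width: 0.05
```

```bash
python3 - <<'E'
from h import *
d=snap('wrist','w3.png'); s=sensors.get_state(); print(s['clock'],s['position'],yaw(),s['qpos'],s['contact_force'],s['moment'])
print([(np.round(x['point'],4).tolist(),round(x['score'],2)) for x in spotter.landmark_of('knob3','wrist')[:4]])
print(bar(d,(.624,.139),th=45,save='b3.png'))
E
```

```text
7.225 [0.6153943  0.13861709 0.2805783 ] -9.1 [ 1.11837401e-01  3.73112119e-01  1.41732324e+00 -1.15668025e-03
  1.35231860e+00  2.71552182e-01] [-0.38341781 -0.02815522 -0.06734017] [-0.00364665  0.05283736 -0.02307577]
[([0.625, 0.1454, 0.1396], 0.89), ([0.4708, 0.1771, 0.1314], 0.79)]
(array([0.6188, 0.146 ]), np.float64(86.7), (86, 59))
```

View pics/b3.png

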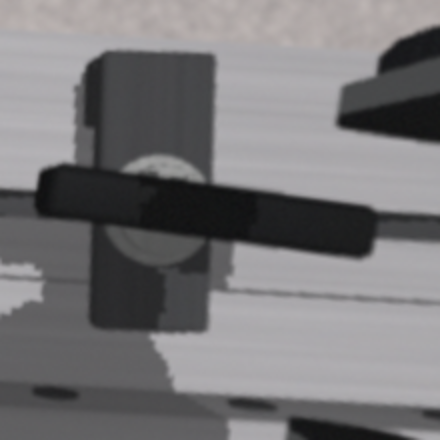

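Bar 3 runs from (38,192) to (376,230) in the patch, so it is centred at about (0.625, 0.142) with an angle of 83.6°.

drive_tool([
  [0.005, 0.002, 0, 1.5],
  [0.005, 0.0015, -0.02, 0],
  [0, 0, -0.025, 0],
  [0, 0, -0.025, 0],
  [0, 0, -0.018, 0],
])

```text
clock: 7.9
position: [0.6253, 0.1429, 0.1919]
ee_rot: [-0.0, 0.751, 0.661, -0.001]
contact_force: [0.8, -0.2, 0.2]
width: 0.05
```

drive_tool([
  [0, 0, 0, 0],
  [0, 0, 0, 0],
  [0, 0, 0, 0],
  [0, 0, 0, 0],
  [0, 0, 0, 0],
], jaw=0.0)

```text
clock: 8.52
position: [0.6267, 0.1428, 0.1941]
ee_rot: [0.001, 0.751, 0.66, 0.001]
contact_force: [5.1, -0.5, -2.4]
width: 0.0135
```

drive_tool([
  [0, 0, 0, -2],
  [0, 0, 0, -2],
  [0, 0, 0, -1],
  [0, 0, 0, 0],
  [0, 0, 0, 0],
])

```text
clock: 9.15
position: [0.6268, 0.143, 0.1941]
ee_rot: [0.001, 0.778, 0.628, 0.002]
contact_force: [5.6, -0.1, -2.2]
width: 0.013
```

```bash
python3 - <<'E'
from h import *
s=sensors.get_state(); print(s['clock'],s['position'],yaw(),s['contact_force'],s['moment'],s['width'])
E
```

```text
9.15 [0.62676358 0.14303443 0.19411499] -12.2 [ 5.61970765 -0.14933734 -2.17742614] [-0.00077321 -0.53802178  0.75523329] 0.01297349590957016
```

Knob3 is tight too: 0.76 N m at 5°. Next is knob4.

drive_tool([
  [0, 0, 0, 0],
  [0, 0, 0, 0],
  [0, 0, 0.03, 0],
  [0, 0, 0.03, 0],
  [0, 0, 0.03, 0],
], jaw=0.05)

```text
clock: 9.78
position: [0.6246, 0.143, 0.2843]
ee_rot: [-0.0, 0.779, 0.627, -0.0]
contact_force: [-0.5, 0.3, 0.1]
width: 0.0502
```

drive_tool([
  [-0.004, -0.03, 0, 1],
  [-0.004, -0.055, 0, 1],
  [-0.004, -0.06, 0, 1],
  [-0.004, -0.055, 0, 0],
  [-0.002, -0.045, 0, 0],
])

```text
clock: 10.4
position: [0.6063, -0.1039, 0.2836]
ee_rot: [-0.0, 0.763, 0.647, -0.0]
contact_force: [0.3, 0.7, -0.6]
width: 0.0501
```

drive_tool([
  [0, 0, 0, 0],
  [0, 0, 0, 0],
  [0, 0, 0, 0],
  [0, 0, 0, 0],
  [0, 0, 0, 0],
])

```text
clock: 11.02
position: [0.6074, -0.1012, 0.2833]
ee_rot: [-0.0, 0.762, 0.647, 0.0]
contact_force: [1.2, -1.2, 0.1]
width: 0.0501
```

```bash
python3 - <<'E'
from h import *
d=snap('wrist','w4.png'); s=sensors.get_state(); print(s['clock'],s['position'],yaw(),s['moment'])
print([(np.round(x['point'],4).tolist(),round(x['score'],2)) for x in spotter.landmark_of('knob4','wrist')[:4]])
print(bar(d,(.61,-.102),th=45,save='b4.png'))
E
```

```text
11.075 [ 0.60738159 -0.10138484  0.28330692] -9.3 [ 0.01892912  0.01139851 -0.00496068]
[([0.4502, -0.1219, 0.1365], 0.87), ([0.6128, -0.0982, 0.1329], 0.61)]
(array([ 0.606 , -0.0957]), np.float64(80.9), (84, 59))
```

View pics/b4.png

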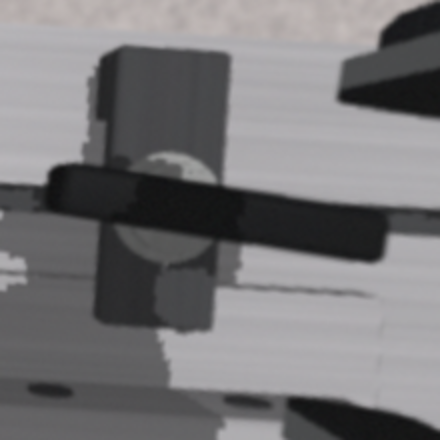

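Bar 4 is centred at about (0.612, -0.101) with an angle of 82°. Gripping.

drive_tool([
  [0.005, 0, 0, 0],
  [0, 0, -0.02, 0],
  [0, 0, -0.025, 0],
  [0, 0, -0.025, 0],
  [0, 0, -0.02, 0],
])

```text
clock: 11.75
position: [0.6124, -0.1021, 0.1921]
ee_rot: [-0.0, 0.763, 0.647, -0.0]
contact_force: [-0.2, -0.3, 1.1]
width: 0.05
```

drive_tool([
  [0, 0, 0, 0],
  [0, 0, 0, 0],
  [0, 0, 0, 0],
  [0, 0, 0, 0],
  [0, 0, 0, 0],
], jaw=0.0)

```text
clock: 12.38
position: [0.6125, -0.1022, 0.1941]
ee_rot: [0.001, 0.763, 0.647, 0.0]
contact_force: [-2.3, -0.1, 2.0]
width: 0.013
```

drive_tool([
  [0, 0, 0, -2],
  [0, 0, 0, -2],
  [0, 0, 0, -1],
  [0, 0, 0, 0],
  [0, 0, 0, 0],
])

```text
clock: 13.0
position: [0.6126, -0.102, 0.1941]
ee_rot: [0.001, 0.79, 0.614, 0.0]
contact_force: [-1.7, 0.6, 5.8]
width: 0.0133
```

```bash
python3 - <<'E'
from h import *
s=sensors.get_state(); print(s['clock'],s['position'],yaw(),s['contact_force'],s['moment'],s['width'])
E
```

```text
13.0 [ 0.61258293 -0.10196621  0.1941143 ] -14.3 [-1.74496591  0.5990319   5.75426937] [0.04027559 0.20570361 0.94837115] 0.013296359985999557
```

Knob4 is tight as well: 0.95 N m. Next is knob1.

drive_tool([
  [0, 0, 0, 0],
  [0, 0, 0, 0],
  [0, 0, 0.03, 0],
  [0, 0, 0.03, 0],
  [0, 0, 0.03, 0],
], jaw=0.05)

```text
clock: 13.62
position: [0.6124, -0.1021, 0.2837]
ee_rot: [-0.0, 0.79, 0.613, -0.0]
contact_force: [0.5, -1.3, 0.3]
width: 0.0501
```

drive_tool([
  [-0.03, -0.004, 0, -4],
  [-0.05, -0.004, 0, -4],
  [-0.05, -0.006, 0, -4],
  [-0.03, -0.006, 0, 0],
  [0, 0, 0, 0],
])

```text
clock: 14.25
position: [0.4506, -0.1221, 0.2833]
ee_rot: [-0.0, 0.85, 0.526, -0.0]
contact_force: [0.6, -0.1, 0.7]
width: 0.0499
```

drive_tool([
  [0, 0, 0, 0],
  [0, 0, 0, 0],
  [0, 0, 0, 0],
  [0, 0, 0, 0],
  [0, 0, 0, 0],
])

```text
clock: 14.88
position: [0.4525, -0.122, 0.2831]
ee_rot: [-0.0, 0.85, 0.527, -0.0]
contact_force: [-0.3, 0.3, 0.3]
width: 0.0499
```

```bash
python3 - <<'E'
from h import *
d=snap('wrist','wk1.png'); s=sensors.get_state(); print(s['clock'],s['position'],yaw(),s['moment'])
print([(np.round(x['point'],4).tolist(),round(x['score'],2)) for x in spotter.landmark_of('knob1','wrist')[:4]])
print(bar(d,(.451,-.121),th=45,save='b1.png'))
E
```

```text
14.925 [ 0.45243972 -0.12200222  0.28316293] -26.4 [0.03049456 0.00239319 0.0191128 ]
[([0.4482, -0.1194, 0.1353], 0.57)]
(array([ 0.4405, -0.1086]), np.float64(70.4), (91, 51))
```

View pics/b1.png

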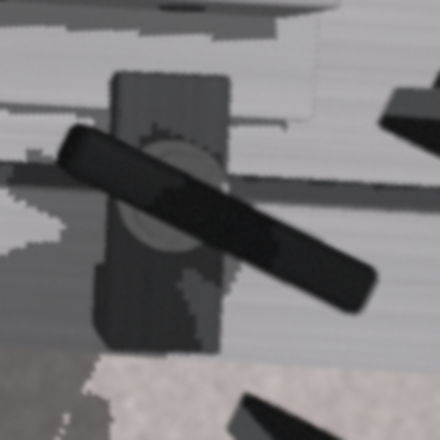

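Bar 1 is centred at about (0.451, -0.1205) with an angle of 64.0°, so the tool is well aligned. I'll grip with a slight clockwise bias and turn.

drive_tool([
  [-0.0015, 0.0015, 0, -1],
  [0, 0, -0.02, 0],
  [0, 0, -0.025, 0],
  [0, 0, -0.025, 0],
  [0, 0, -0.02, 0],
])

```text
clock: 15.6
position: [0.4505, -0.1204, 0.1924]
ee_rot: [-0.0, 0.855, 0.519, -0.0]
contact_force: [-0.9, -0.1, -0.3]
width: 0.0503
```

drive_tool([
  [0, 0, 0, 0],
  [0, 0, 0, 0],
  [0, 0, 0, 0],
  [0, 0, 0, 0],
  [0, 0, 0, 0],
], jaw=0.0)

```text
clock: 16.23
position: [0.4513, -0.1207, 0.1941]
ee_rot: [0.001, 0.854, 0.52, 0.001]
contact_force: [-0.9, 0.1, 4.4]
width: 0.0136
```

drive_tool([
  [0, 0, 0, -2],
  [0, 0, 0, -2],
  [0, 0, 0, -1],
  [0, 0, 0, 0],
  [0, 0, 0, 0],
])

```text
clock: 16.85
position: [0.4513, -0.1208, 0.194]
ee_rot: [0.001, 0.876, 0.481, 0.001]
contact_force: [-0.1, 0.0, 5.8]
width: 0.0135
```

```bash
python3 - <<'E'
from h import *
s=sensors.get_state(); print(s['clock'],s['position'],yaw(),s['qpos'][5],s['contact_force'],s['moment'],s['width'])
E
```

```text
16.85 [ 0.45134511 -0.12078158  0.19404743] -32.4 0.15575139127004056 [-0.05399198  0.03906835  5.76154807] [ 0.04866526  0.15179492 -0.0794111 ] 0.013489590028069407
```

Knob1 is the loose one: no torque built up over 5°. I'll turn it to its stop, expected at a tool yaw of about -77.6°.

drive_tool([
  [0, 0, 0, -6],
  [0, 0, 0, -8],
  [0, 0, 0, -8],
  [0, 0, 0, -8],
  [0, 0, 0, -6],
])

```text
clock: 17.48
position: [0.4517, -0.1211, 0.1941]
ee_rot: [0.001, 0.983, 0.185, 0.001]
contact_force: [0.3, -0.9, 4.6]
width: 0.0133
```

drive_tool([
  [0, 0, 0, -4],
  [0, 0, 0, -3],
  [0, 0, 0, -2],
  [0, 0, 0, -2],
  [0, 0, 0, 0],
])

```text
clock: 18.1
position: [0.4517, -0.1213, 0.1941]
ee_rot: [0.001, 0.996, 0.093, 0.001]
contact_force: [0.3, -0.1, 5.8]
width: 0.0137
```

```bash
python3 - <<'E'
from h import *
s=sensors.get_state(); print(s['clock'],s['position'],yaw(),s['qpos'][5],s['contact_force'],s['moment'],s['width'])
E
```

```text
18.1 [ 0.45171088 -0.12125789  0.19406339] -79.3 0.974229770581239 [ 0.30378225 -0.08217626  5.84129414] [-0.18684239 -0.08621619  0.66578127] 0.013722689047694997
```

drive_tool([
  [0, 0, 0, -1],
  [0, 0, 0, -1],
  [0, 0, 0, 0],
  [0, 0, 0, 0],
  [0, 0, 0, 0],
])

```text
clock: 18.73
position: [0.4517, -0.1212, 0.1941]
ee_rot: [0.002, 0.997, 0.077, 0.001]
contact_force: [0.9, -0.8, 4.5]
width: 0.0131
```

```bash
python3 - <<'E'
from h import *
s=sensors.get_state(); print(s['clock'],yaw(),s['moment'])
E
```

```text
18.725 -81.1 [-0.02242088 -0.12188675  1.45159019]
```

Knob1 is seated: torque rises sharply to 1.45 N m at the expected angle. I'll release it and fetch the marker.

drive_tool([
  [0, 0, 0, 0],
  [0, 0, 0, 0],
  [0, 0, 0.03, 0],
  [0, 0, 0.03, 0],
  [0, 0, 0.04, 0],
], jaw=0.05)

```text
clock: 19.35
position: [0.45, -0.1202, 0.2931]
ee_rot: [-0.001, 0.997, 0.075, -0.001]
contact_force: [-0.0, -0.6, -0.0]
width: 0.0499
```

drive_tool([
  [0, 0.03, 0, 0],
  [0, 0.05, 0, 0],
  [0, 0.05, 0, 0],
  [0, 0.05, 0, 0],
  [0, 0.05, 0, 0],
])

```text
clock: 19.98
position: [0.4502, 0.111, 0.2929]
ee_rot: [-0.0, 0.997, 0.075, -0.0]
contact_force: [1.2, -0.3, -0.1]
width: 0.05
```

drive_tool([
  [0, 0.05, 0, 0],
  [0, 0.05, 0, -1],
  [0, 0.05, 0, -1],
  [0, 0.05, 0, -1],
  [0, 0.05, 0, -1],
])

```text
clock: 20.6
position: [0.4503, 0.3609, 0.2926]
ee_rot: [0.0, 0.999, 0.04, -0.001]
contact_force: [-0.2, -0.1, -0.1]
width: 0.0498
```

drive_tool([
  [0.005, 0.045, 0, 0],
  [0, 0, 0, 0],
  [0, 0, 0, 0],
  [0, 0, 0, 0],
  [0, 0, 0, 0],
])

```text
clock: 21.22
position: [0.4559, 0.4034, 0.2935]
ee_rot: [0.0, 0.999, 0.04, 0.0]
contact_force: [-0.8, -0.9, -0.6]
width: 0.0499
```

```bash
python3 - <<'E'
from h import *
d=snap('wrist','wm.png'); s=sensors.get_state(); print(s['clock'],s['position'],yaw(),s['moment'])
print([(np.round(x['point'],4).tolist(),round(x['score'],2),proj(d,x['point']).astype(int).tolist()) for x in spotter.landmark_of('marker_mid','wrist')[:5]])
try: bar(d,(.46,.407),z=.095,half=.07,save='bm.png')
except Exception: pass
E
```

```text
21.275 [0.45593128 0.40351819 0.29360853] -85.5 [-0.04204495 -0.01469784  0.02652024]
[([0.4603, 0.4059, 0.0425], 0.93, [318, 175]), ([0.4627, 0.5095, 0.0491], 0.87, [219, 166]), ([0.3563, 0.4915, 0.0468], 0.78, [238, 257]), ([0.3437, 0.3785, 0.046], 0.61, [333, 273])]
```

View pics/bm.png

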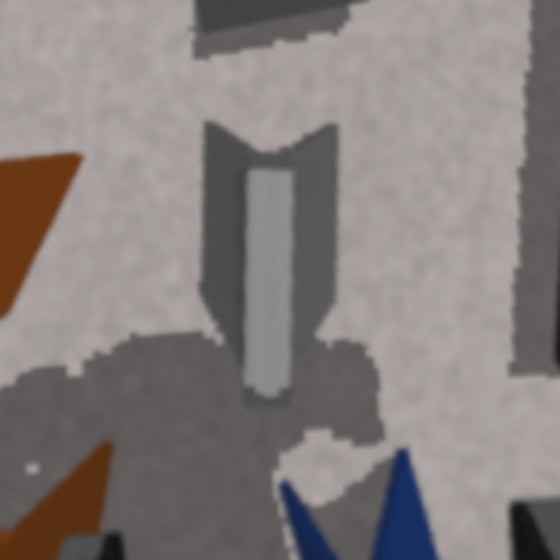

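The marker tab runs from (270,168) to (266,395) in the patch, 57 mm long, so it is centred at about (0.4595, 0.409) with the ridge at -1°. I'll align and descend.

drive_tool([
  [0.0035, 0.0055, -0.02, -2.5],
  [0, 0, -0.04, -3],
  [0, 0, -0.04, 0],
  [0, 0, -0.02, 0],
  [0, 0, 0, 0],
])

```text
clock: 21.95
position: [0.4586, 0.409, 0.1717]
ee_rot: [0.001, 1.0, -0.008, -0.002]
contact_force: [-0.4, -0.6, -0.2]
width: 0.05
```

drive_tool([
  [0, 0, -0.015, 0],
  [0, 0, -0.015, 0],
  [0, 0, -0.004, 0],
  [0, 0, 0, 0],
  [0, 0, 0, 0],
])

```text
clock: 22.58
position: [0.4596, 0.4102, 0.1397]
ee_rot: [-0.0, 1.0, -0.008, 0.0]
contact_force: [0.3, 0.9, 0.6]
width: 0.0501
```

drive_tool([
  [0, 0, 0, 0],
  [0, 0, 0, 0],
  [0, 0, 0, 0],
  [0, 0, 0, 0],
  [0, 0, 0, 0],
], jaw=0.0)

```text
clock: 23.2
position: [0.4595, 0.4102, 0.1396]
ee_rot: [-0.0, 1.0, -0.008, 0.0]
contact_force: [-0.0, -0.2, 2.3]
width: 0.0115
```

drive_tool([
  [0, 0, 0.01, 0],
  [0, 0, 0.02, 0],
  [0, 0, 0.04, 0],
  [0, 0, 0.05, 0],
  [0, 0, 0.04, 0],
])

```text
clock: 23.82
position: [0.4593, 0.4098, 0.3014]
ee_rot: [-0.0, 1.0, -0.008, 0.0]
contact_force: [1.1, 0.4, -1.9]
width: 0.011
```

```bash
python3 - <<'E'
from h import *
s=sensors.get_state(); print(s['clock'],s['position'],yaw(),s['contact_force'],s['moment'],s['width'])
d=snap('scene','s2.png'); print(proj(d,[.46,.41,.2]))
print([(np.round(x['point'],4).tolist(),round(x['score'],2)) for x in spotter.find_in('marker_mid','scene')[:5]])
u,v=proj(d,[.46,.3,.15]).astype(int); cv2.imwrite('pics/s2c.png',cv2.resize(cv2.imread('pics/s2.png')[max(0,v-150):v+150,max(0,u-180):u+180],None,fx=2,fy=2))
E
```

```text
23.825 [0.4592675  0.40977126 0.30144318] -90.9 [ 1.08051634  0.36507781 -1.85228816] [ 0.00329212 -0.02019474  0.00820245] 0.01096699167061751
[428.97959952 288.38313372]
[([0.3565, 0.5011, 0.0525], 0.98), ([0.4627, 0.5115, 0.0564], 0.63), ([0.4767, 0.4169, 0.1965], 0.59), ([0.3452, 0.3973, 0.0289], 0.49), ([0.4535, -0.3803, 0.0716], 0.18)]
```

View pics/s2c.png

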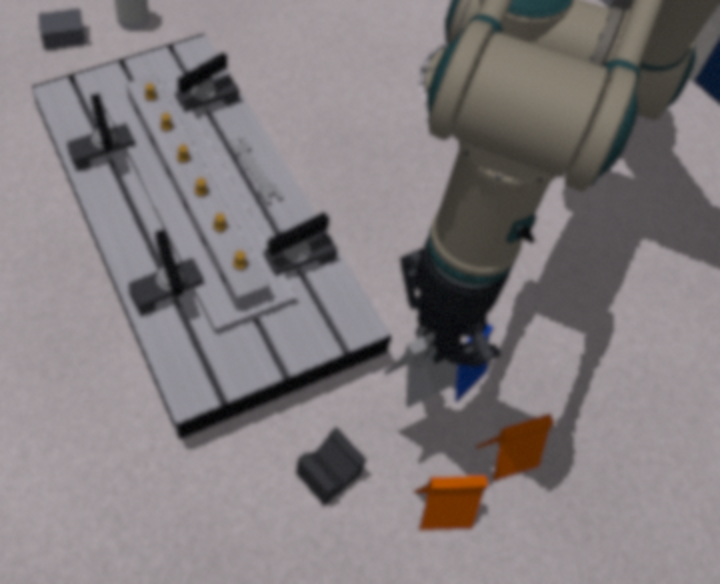

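The marker is held. I'll carry it over the clamps to (0.450, -0.185).

drive_tool([
  [0, 0, 0.035, 0],
  [0, -0.02, 0, 0],
  [0, -0.035, 0, 0],
  [0, -0.045, 0, 0],
  [0, -0.05, 0, 0],
])

```text
clock: 24.55
position: [0.4581, 0.2574, 0.3319]
ee_rot: [0.001, 1.0, -0.007, -0.002]
contact_force: [1.0, -1.0, -0.1]
width: 0.0113
```

drive_tool([
  [0, -0.05, 0, 0],
  [0, -0.05, 0, 0],
  [0, -0.05, 0, 0],
  [0, -0.05, 0, 0],
  [0, -0.05, 0, 0],
])

```text
clock: 25.18
position: [0.4573, 0.0078, 0.3323]
ee_rot: [0.0, 1.0, -0.008, -0.002]
contact_force: [0.6, -0.9, -1.3]
width: 0.0111
```

drive_tool([
  [-0.003, -0.05, 0, -1],
  [-0.003, -0.05, 0, -1],
  [-0.003, -0.045, 0, -0.5],
  [0, -0.035, 0, 0],
  [0, -0.015, 0, 0],
])

```text
clock: 25.8
position: [0.4487, -0.1867, 0.3324]
ee_rot: [-0.001, 1.0, -0.031, -0.002]
contact_force: [-0.3, 0.5, -1.4]
width: 0.0115
```

drive_tool([
  [0, 0, 0, 0],
  [0, 0, 0, 0],
  [0, 0, 0, 0],
  [0, 0, 0, 0],
  [0, 0, 0, 0],
])

```text
clock: 26.42
position: [0.4504, -0.1846, 0.3344]
ee_rot: [0.0, 1.0, -0.029, 0.0]
contact_force: [-0.7, 0.2, -1.8]
width: 0.0114
```

drive_tool([
  [0, 0, -0.03, 0],
  [0, 0, -0.04, 0],
  [0, 0, -0.03, 0],
  [0, 0, -0.015, 0],
  [0, 0, 0, 0],
])

```text
clock: 27.05
position: [0.449, -0.1852, 0.2235]
ee_rot: [0.001, 1.0, -0.029, -0.001]
contact_force: [-11.2, 2.3, 28.2]
width: 0.0117
```

drive_tool([
  [0, 0, -0.003, 0],
  [0, 0, -0.003, 0],
  [0, 0, -0.002, 0],
  [0, 0, 0, 0],
  [0, 0, 0, 0],
])

```text
clock: 27.68
position: [0.4488, -0.1862, 0.2221]
ee_rot: [0.003, 1.0, -0.028, 0.001]
contact_force: [-22.7, 2.8, 66.6]
width: 0.0112
```

```bash
python3 - <<'E'
from h import *
s=sensors.get_state(); print(s['clock'],s['position'],yaw(),s['contact_force'],s['moment'],s['width'])
E
```

```text
27.675 [ 0.44877944 -0.18620277  0.22208801] -93.2 [-22.65511701   2.80264226  66.60073064] [2.02282031 3.5148802  0.60465643] 0.01118026175947984
```

Contact came 12 mm early, at 67 N. I'll back up at once and look.

drive_tool([
  [0, 0, 0.008, 0],
  [0, 0, 0.012, 0],
  [0, 0, 0.02, 0],
  [0, 0, 0, 0],
  [0, 0, 0, 0],
])

```text
clock: 28.3
position: [0.4502, -0.1849, 0.2504]
ee_rot: [-0.0, 1.0, -0.029, -0.001]
contact_force: [0.3, 0.9, -1.5]
width: 0.0113
```

```bash
python3 - <<'E'
from h import *
s=sensors.get_state(); print(s['clock'],s['position'],yaw(),s['contact_force'],s['moment'],s['width'])
a=cams.get_image('scene'); b=cams.get_image('wrist'); c=cams.get_image('top')
u,v=proj(a,[.45,-.18,.15]).astype(int); print(u,v)
def cr(d,z,n=65):
    u,v=proj(d,[.45,-.17,z]).astype(int); p=d['color'][max(0,v-n):v+n,max(0,u-n):u+n]; return cv2.resize(p,(400,400),interpolation=2)
cv2.imwrite('pics/s3.png',np.hstack([cr(a,.15),cv2.resize(b['color'],(400,400))])[:,:,::-1])
E
```

```text
28.3 [ 0.45018991 -0.18489887  0.25040397] -93.4 [ 0.34289385  0.87281014 -1.50020075] [0.05992911 0.00089188 0.01809107] 0.011263954289248063
309 126
```

View pics/s3.png

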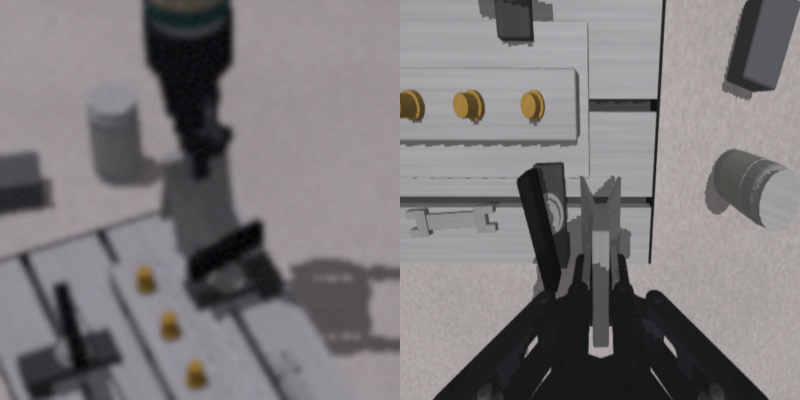

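In the wrist view the marker's far end at (600,180) sits over the corner of the manifold's 16 mm ledge at (588,178), so that is what it landed on. I'll shift it towards the robot and outward, then lower again gently.

drive_tool([
  [-0.008, -0.002, 0, 0],
  [-0.008, -0.003, 0, 0],
  [0, 0, -0.012, 0],
  [0, 0, -0.012, 0],
  [0, 0, 0, 0],
])

```text
clock: 29.08
position: [0.4336, -0.1896, 0.2258]
ee_rot: [-0.001, 1.0, -0.03, -0.001]
contact_force: [0.5, 0.1, -1.2]
width: 0.0112
```

drive_tool([
  [0, 0, -0.004, 0],
  [0, 0, -0.004, 0],
  [0, 0, -0.003, 0],
  [0, 0, 0, 0],
  [0, 0, 0, 0],
])

```text
clock: 29.7
position: [0.4344, -0.1901, 0.2164]
ee_rot: [0.0, 1.0, -0.029, 0.0]
contact_force: [-0.2, 0.2, -0.7]
width: 0.0112
```

```bash
python3 - <<'E'
from h import *
s=sensors.get_state(); print(s['clock'],s['position'],yaw(),s['contact_force'],s['moment'],s['width'])
E
```

```text
29.7 [ 0.43441706 -0.19009531  0.2163953 ] -93.4 [-0.21875168  0.22862097 -0.65747133] [0.00826222 0.02464605 0.02417751] 0.011163007583025531
```

drive_tool([
  [0, 0, -0.002, 0],
  [0, 0, -0.002, 0],
  [0, 0, 0, 0],
  [0, 0, 0, 0],
  [0, 0, 0, 0],
])

```text
clock: 30.32
position: [0.4344, -0.1901, 0.2123]
ee_rot: [0.0, 1.0, -0.03, 0.0]
contact_force: [0.6, -0.8, -0.6]
width: 0.0111
```

drive_tool([
  [0, 0, -0.001, 0],
  [0, 0, -0.001, 0],
  [0, 0, 0, 0],
  [0, 0, 0, 0],
  [0, 0, 0, 0],
])

```text
clock: 30.95
position: [0.4344, -0.1901, 0.2103]
ee_rot: [0.0, 1.0, -0.029, 0.0]
contact_force: [-0.0, -0.5, -1.6]
width: 0.0114
```

```bash
python3 - <<'E'
from h import *
s=sensors.get_state(); print(s['clock'],s['position'],yaw(),s['contact_force'],s['moment'],s['width'])
d=snap('wrist','w9.png')
E
```

```text
30.95 [ 0.43436011 -0.19008397  0.21030181] -93.4 [-0.02833359 -0.45822528 -1.64811535] [-0.04093034 -0.02568165 -0.00816076] 0.011422766868632984
```

drive_tool([
  [0, 0, -0.001, 0],
  [0, 0, -0.001, 0],
  [0, 0, 0, 0],
  [0, 0, 0, 0],
  [0, 0, 0, 0],
])

```text
clock: 31.62
position: [0.4347, -0.1902, 0.2095]
ee_rot: [0.0, 1.0, -0.029, 0.001]
contact_force: [-0.7, 1.3, 6.9]
width: 0.0112
```

drive_tool([
  [0, 0, -0.001, 0],
  [0, 0, -0.001, 0],
  [0, 0, 0, 0],
  [0, 0, 0, 0],
  [0, 0, 0, 0],
])

```text
clock: 32.25
position: [0.435, -0.1902, 0.2093]
ee_rot: [0.001, 1.0, -0.029, 0.001]
contact_force: [-2.6, 2.3, 19.0]
width: 0.0113
```

```bash
python3 - <<'E'
from h import *
s=sensors.get_state(); print(s['clock'],s['position'],s['contact_force'],s['moment'])
E
```

```text
32.25 [ 0.434971   -0.190226    0.20931268] [-2.62817122  2.33604735 18.95090611] [0.56660498 0.84040008 0.00416231]
```

Contact came at 0.2095, the expected height. I'll relieve the press, open and rise.

drive_tool([
  [0, 0, 0.0015, 0],
  [0, 0, 0, 0],
  [0, 0, 0, 0],
  [0, 0, 0, 0],
  [0, 0, 0, 0],
])

```text
clock: 32.88
position: [0.4349, -0.1902, 0.2094]
ee_rot: [0.0, 1.0, -0.029, 0.001]
contact_force: [-1.4, 1.1, 10.5]
width: 0.0114
```

drive_tool([
  [0, 0, 0, 0],
  [0, 0, 0, 0],
  [0, 0, 0, 0],
  [0, 0, 0, 0],
  [0, 0, 0, 0],
], jaw=0.034)

```text
clock: 33.5
position: [0.4343, -0.1901, 0.2076]
ee_rot: [-0.0, 1.0, -0.029, -0.0]
contact_force: [0.7, -0.6, 0.1]
width: 0.0341
```

drive_tool([
  [0, 0, 0.015, 0],
  [0, 0, 0.03, 0],
  [0, 0, 0.04, 0],
  [0, 0, 0.04, 0],
  [0, 0, 0.04, 0],
])

```text
clock: 34.12
position: [0.4342, -0.19, 0.374]
ee_rot: [0.0, 1.0, -0.029, 0.0]
contact_force: [0.4, 0.8, 0.1]
width: 0.0339
```

drive_tool([
  [-0.03, 0, 0.03, 0],
  [-0.04, 0, 0.03, 0],
  [-0.04, 0, 0.03, 0],
  [0, 0, 0, 0],
  [0, 0, 0, 0],
])

```text
clock: 34.75
position: [0.3246, -0.1901, 0.4623]
ee_rot: [-0.0, 1.0, -0.03, 0.0]
contact_force: [-0.0, -1.2, -0.4]
width: 0.0339
```

```bash
python3 - <<'E'
from h import *
s=sensors.get_state(); print(s['clock'],s['position'],s['contact_force'])
a=cams.get_image('scene'); b=cams.get_image('wrist'); w=cams.get_image('top')
for n in('scene','wrist','top'):
  for q in('marker_mid','knob1'): print(n,q,[(np.round(x['point'],3).tolist(),round(x['score'],2)) for x in spotter.landmark_of(q,n)[:6]])
u,v=proj(a,[.5,0,.1]).astype(int)
p=cv2.resize(a['color'][max(0,v-110):v+90,u-100:u+100],(400,400),interpolation=2)
cv2.imwrite('pics/fin.png',np.hstack([p,cv2.resize(b['color'],(400,400))])[:,:,::-1])
E
```

```text
34.75 [ 0.32457129 -0.19006413  0.46230571] [-0.00677553 -1.19803129 -0.41303701]
scene marker_mid [([0.351, 0.492, 0.046], 0.84), ([0.339, 0.377, 0.053], 0.77), ([0.454, 0.501, 0.048], 0.71), ([0.437, -0.194, 0.112], 0.69)]
scene knob1 [([0.469, 0.175, 0.131], 0.89), ([0.45, -0.122, 0.135], 0.74), ([0.613, -0.101, 0.135], 0.71), ([0.447, 0.021, 0.071], 0.62), ([0.625, 0.143, 0.132], 0.56)]
wrist marker_mid [([0.438, -0.195, 0.114], 0.76)]
wrist knob1 [([0.47, 0.177, 0.132], 0.89), ([0.449, -0.122, 0.135], 0.83)]
top marker_mid [([0.432, -0.188, 0.121], 0.89), ([0.354, 0.493, 0.053], 0.86), ([0.342, 0.38, 0.046], 0.71), ([0.461, 0.508, 0.048], 0.68), ([0.445, -0.405, 0.002], 0.67)]
top knob1 [([0.632, 0.137, 0.131], 0.77), ([0.47, 0.174, 0.134], 0.68), ([0.61, -0.098, 0.136], 0.53), ([0.453, -0.121, 0.135], 0.48)]
```

View pics/fin.png

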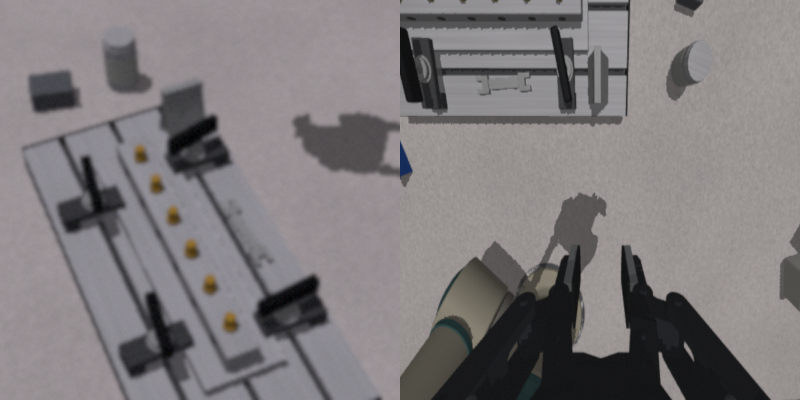

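The marker stands upright beside knob1, with its midpoint about 0.116 m high (0.1175 m expected). I'll check the knob angle from the wrist camera and hand in.

```bash
python3 - <<'E'
from h import *
d=cams.get_image('top')
for n,c in dict(k1=(.451,-.121),k2=(.466,.175),k3=(.624,.139),k4=(.61,-.102)).items(): print(n,bar(d,c,half=.06,th=33))
print(manip.sign_off())
E
```

```text
k1 (array([ 0.4439, -0.1182]), np.float64(7.0), (91, 23))
k2 (array([0.462 , 0.1715]), np.float64(2.0), (92, 14))
k3 (array([0.6237, 0.1381]), np.float64(78.9), (76, 17))
k4 (array([ 0.6093, -0.1036]), np.float64(77.6), (75, 17))
the job is handed in; nothing more can be done
None
```

The loose clamp was the front right one (clamp1). I turned it clockwise until it seated, and the steel marker now stands upright beside its grip. The job is handed in, at about 35 s of the 72 s allowed.

- **Finding the loose clamp:** Clamps 2, 3 and 4 resisted with 1.7, 0.76 and 0.95 N m within 5–8° of clockwise turn, so they are tight. I turned all four grips clockwise only.
- **Seating clamp1:** It turned freely, then stopped hard at the expected 0.9 rad (about 52°), with torque rising to 1.45 N m.
- **Placing the marker:** It stands at about (0.435, -0.190), roughly 70 mm from knob1. The spotter put its midpoint at 0.112–0.121 m, against 0.1175 m expected for upright on the table.

**What went wrong or disagreed:**
- **First set-down:** The marker's end landed on the manifold's 16 mm ledge, and the wrist force reached 67 N (limit 120 N). I lifted it, moved it clear and set it down again at the correct height. That force came through the held marker. I saw no sign of the gripper's body touching anything.
- **Final angle check:** In the coarse top image, bar 1 reads 7°, where about 12° was expected. That blob was too wide (it picked up the dark strap), so I rely on the torque stop instead. The tight grips read 2.5–3° clockwise of their starting angles in the same view.

The last picture showed the tin, the case and the wrench undisturbed; the V-block was not in it.

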